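# Fit the idler roller and hold the belt tensioner back past its click

### The arm

A 6-joint arm with a two-finger parallel gripper is mounted at the origin on the work surface. World frame = base frame: x ahead of the robot, y to its left, z up, the work surface at z = 0. Lengths are in mm, angles in rad, forces in N, time in s.
With the tool pointing down it reaches from about 350 to 975 mm from the base axis. Payload 7.1 kg.
Tool frame: the origin (TCP) lies at the very end of the fingers, on their centre line; the grasp point (between the pads) lies 19 mm behind it; y points along the fingers, x is the direction in which the jaws open and shut, and the axes are right-handed (so a half turn about y gives the same grasp; the last joint's range is limited). The gripper opens to 88 mm and grips with 3 to 60 N. Pads are 20 mm wide; open, the fingers measure 115 mm over their backs; the gripper's body (75 mm by 178 mm) begins 61 mm behind the grasp point.
Start: joints at [1.09, 0.423, 1.63, -0, 1.089, -0.019], TCP at [278.443, 559.531, 222.675] pointing down, gripper open.
Joint ranges: [-3, 3], [-0.9, 2.11], [0.09, 2.58], [-1.31, 4.45], [0.11, 2.69], [-2.54, 2.54]. Speed limits (rad/s): [2.39, 2.39, 3.01, 3.14, 3.14, 3.14].

### API

Orientations are given as a unit quaternion [w, x, y, z].
In Python, from station import r, vision gives the robot as it stands.
- The arm moves only by the tool play_rows, never from a script. Its argument "series" is a list of rows, each an object of numbers: "hand": the closure, from 0 (fully open) to 1 (shut); "tx", "ty", "tz": the shift along the tool's x, y, z in mm; "wx", "wy", "wz": the turn, a rotation vector about the tool's x, y, z in degrees. A call has 1 to 20 rows; each row shifts and turns the commanded pose from where the row before left it, along the tool's axes as they then stand; what a row does not reach is not made up. A row lasts 1/10 s, in which the tool goes at most 50 mm and 8.59 degrees, less where a joint would pass 70% of its speed; a pose out of reach is approached as far as the arm can. A call is refused whole if a number of a shift passes 50 or a number of a turn 8.59, either way. A call with a gripper value outside its range is refused whole. The fingers move at their own pace and stop on an object; the grip force is fixed at half the most. Time passes only in rows, so rows that do not move let the fingers close. It gives the time, the measured TCP pose, the force and the opening at its end, in the units of the state.
- r.get_obs(): the state, without advancing time (a new reading comes with each control period).
- vision.camera(name): name is "scene" or "side" or "wrist"; returns (picture, depth): 480x640x3 uint8, red, green, blue; 480x640 float32, mm along the optical axis (not along the pixel's ray), 0 where there is no reading.
- vision.calibration(name): a dict with "K" (3x3 intrinsics, pixels), "extrinsics" (4x4, takes a point from world to camera coordinates). Camera axes: x right, y down, z forward; pixel columns grow to the right and rows downward; lengths in mm; the calibration is good to about 2 mm. A picture is of the moment at which its call begins: read the wrist's pose just before it. calibration takes no time and is no camera call; for the wrist camera it gives the pose at the moment of the call.
- r.sign_off(): hands the job in, once; it reports no verdict.
The state is a dict: "time": time; "joint_pos": joint angles; "qvel": joint speeds; "effort": joint torques, N m; "position": TCP position; "tcp_rot": TCP orientation; "ft_force": force on the tool from outside, world axes, zero at the start; "moment": the same for the moment, N m; "gripper_width": finger opening in mm.
Only numpy, scipy, OpenCV 4.12 (cv2) and the standard library are available. Lean on these libraries where they do the work, as an engineer would, in place of code of your own. Each camera call takes 0.05 s, during which the arm holds its last target.

### The job

The belt drive of the sample conveyor is stripped for a belt change: take the white idler roller from the spares tray, slide it down onto the bare spindle of the tensioner arm until it sits on the brass collar, and let go of it. Then push the arm's green thumb tab back against its spring until the ratchet has clicked, and on well beyond the click, because the ratchet alone leaves too little slack for the new belt; finish still holding the tab there with the fingers, and do not let go. Leave the other spares and everything else on the bench where they are.

Things in the scene. Friction and masses are not known exactly. Their poses are not given: they have to be found in the camera images.
- drive: belt drive module, fixed: aluminium plate 260 x 200 mm (its x, y) on four legs, plate top 53 mm above the bench; origin on the bench under its centre, z up. In its frame: toothed pulleys (25 mm radius at most, tops 117 mm up) at (-75, 70) and (80, 70) mm; arm pivot at (-55, -50) mm; two stop pins (9 mm thick, tops 79 mm up) beside the arm 46 mm from the pivot.
- pivot_point (a point): on the tensioner arm's vertical pivot axis, 75 mm above the bench, level with the top of the arm bar (18 mm wide, 8 mm thick). Turns with the arm: x along the arm to the spindle and tab, y across it to the pulley side, z up. At rest x stands 0.37 rad anticlockwise (from above) of the drive's x. A hub 28 mm thick rises 26 mm above this point.
- spindle_seat (a point): centre of the top face of the brass collar (18 mm diameter, 81 mm above the bench) on the arm, 75 mm from the pivot, where the roller must sit. On the axis of the upright steel spindle: 9 mm diameter, 30 mm straight plus a 6 mm tapered nose, tip 36 mm above this point. x along the arm, z up.
- tab_top (a point): centre of the top face of the green thumb tab at the arm's end: an upright plate 26 mm along the arm, 10 mm thick across it, from 67 to 113 mm above the bench, 129 mm from the pivot, free on both sides (about 38 mm to the nearest pulley at rest). Push its +y face (pulley side) towards -y, clockwise about the pivot from above. x along the arm, z up.
- pawl (a joint): lift in m of the sprung brass pawl slider (black knob) beside the pivot: 0 against the ratchet disc, up to 0.0045 as the tooth passes (arm at 0.12 to 0.4 rad), back to 0 at the click. It needs no handling.
- roller: the white plastic idler roller, a smooth ring standing upright in one compartment of the tray: outer diameter 34 mm, bore 12 mm with a dark steel lining seen at its end faces, 28 mm tall, about 40 g. Origin in the centre of its underside, z along its axis.
- tray: blue open spares tray, fixed, 220 x 220 mm, 28 mm high, walls 4 mm, floor 4 mm thick, divided into four equal compartments (104 mm square, centres at +-54 mm in its x and y). Origin under its centre.
- spare_pulley: spare in the tray, leave alone: black toothed pulley with dark flanges, 48 mm diameter, 24 mm tall. Origin under its centre.
- spare_bush: spare in the tray, leave alone: brass tube 24 mm diameter, 36 mm tall. Origin under its centre.
- spare_block: spare in the tray, leave alone: grey block 34 x 26 x 22 mm. Origin under its centre.
- tube_rack: white rack of capped blood tubes on the bench, 70 x 200 x 94 mm, leave alone. Origin under its centre.
- reagent_bottle: brown reagent bottle on the bench, 68 mm diameter, 115 mm tall, leave alone. Origin under its centre.
- beaker: clear beaker on the bench, 72 mm diameter, 85 mm tall, leave alone. Origin under its centre.
- screwdriver: orange-handled screwdriver lying on the bench, leave alone.
- spanner: steel spanner lying on the bench, leave alone.
- tension_arm: the tensioner arm with its spindle and green thumb tab; origin on its pivot axis at the plate's top, 53 mm above the bench, axes as pivot_point.
- tension (a joint): arm angle in rad: 0 at rest, held by its preloaded spring; grows as it is pushed back (clockwise from above, away from the pulleys), end stop 0.60. The tab needs 4 N to start, 9 N at the stop, 1 N more while the pawl climbs. The pawl clicks in at about 0.41; let go later, the arm rests on the pawl at 0.39, let go earlier it returns to 0. Well beyond the click: over 0.47.

How it is judged (in metres and radians):
On the way, in this order (a step that is already met when the one before it is completed fails the run):
1. the white roller sits on the brass collar of the spindle and is let go, the arm still at rest (horizontal distance between roller and spindle_seat below 0.004 m and z of roller in the frame of spindle_seat between -0.0025 and 0.0025 m and contact force between the fingers and roller below 0.1 N and value of joint tension below 0.08 rad), for 0.2 s.
2. the arm is pushed back well beyond the ratchet click and the pawl has dropped (value of joint tension above 0.47 rad and value of joint pawl below 0.002 m), for 0.2 s.
At the end, for the whole second after the job is handed in: Roller on the collar within 2.5 mm, upright, not touched; arm past its click with the pawl dropped, held by the fingers on the green tab (over 3 N) at more than 0.47 rad through the last second, beyond the 0.39 rad where the ratchet would carry it (all of step 2 and contact force between the fingers and thumb_tab above 3 N and horizontal distance between roller and spindle_seat below 0.004 m and z of roller in the frame of spindle_seat between -0.0025 and 0.0025 m and angle between the z axis of roller and the z axis of spindle_seat, either way round below 0.12 rad and contact force between the fingers and roller below 0.1 N); the arm keeps its last pose, push and grip.
It fails at once if another spare in the tray is moved by more than 30 mm (distance of any of spare_pulley, spare_bush, spare_block from where it was at the start of the episode above 0.03 m).
It fails at once if something else on the bench is moved by more than 30 mm (distance of any of tube_rack, reagent_bottle, beaker, screwdriver, spanner from where it was at the start of the episode above 0.03 m).
It also fails if it takes over 51 s, if anything falls off the work surface, if the arm or the gripper's body presses on something with over 40 N, if the wrist force passes 120 N, or if a joint passes its speed limit or range.

## Working session

There is one attempt and no reset: what is moved stays moved. The work goes in short steps, Python scripts to look and compute and a tool call to move; the robot and the scene stay as the last step left them, time stands still between calls to the robot, and variables do not carry over. Pictures are saved under pics/ and viewed, and the job is handed in when it is done.

Besides the shell and the picture viewer there is one more tool, called as name([rows], argument=value, ...), one row to a line, values as JSON. play_rows: Moves the arm, as the interface text tells. Its arguments: {"type":"object","properties":{"series":{"type":"array","items":{"type":"object","properties":{"hand":{"type":"number"},"tx":{"type":"number"},"ty":{"type":"number"},"tz":{"type":"number"},"wx":{"type":"number"},"wy":{"type":"number"},"wz":{"type":"number"}}}}},"required":["series"]}

```bash
ls; mkdir -p pics; cat > h.py <<'E'
import numpy as np, cv2
from station import r, vision
def cam(n,save=None):
    c=vision.calibration(n); im,d=vision.camera(n)
    K=np.array(c["K"]);E=np.array(c["extrinsics"])
    if save: cv2.imwrite(f"pics/{save}.png",im[:,:,::-1]); np.savez(f"pics/{save}.npz",im=im,d=d,K=K,E=E)
    return im,d,K,E
def ld(s):
    z=np.load(f"pics/{s}.npz"); return z["im"],z["d"],z["K"],z["E"]
def ray(u,v,K,E):
    R=E[:3,:3];t=E[:3,3]
    return -R.T@t, R.T@np.linalg.solve(K,[u,v,1.])
def plane(u,v,z,K,E):
    o,d=ray(u,v,K,E); return o+d*(z-o[2])/d[2]
def dep(u,v,d,K,E):
    o,dd=ray(u,v,K,E); return o+dd*d[int(round(v)),int(round(u))]
def proj(p,K,E):
    q=K@(E[:3,:3]@np.asarray(p,float)+E[:3,3]); return q[:2]/q[2]
E
python3 - <<'E'
from h import *
for n in ["scene","side","wrist"]:
    im,d,K,E=cam(n,n+"0"); print(n,K[0,0],ray(320,240,K,E))
o=r.get_obs();print(o)
E
```

```text
pics
scene 456.75185443203037 (array([1117.7395517 , -386.27873208, 1117.57062559]), array([-0.43633697,  0.3144745 , -0.84323894]))
side 491.54428305587584 (array([ 274.43511895, -876.13154907,  827.65666207]), array([ 0.25821898,  0.74178651, -0.61895327]))
wrist 341.69815467113904 (array([211.10537228, 593.41910991, 383.89602678]), array([ 0.26375659, -0.1421759 , -0.95437107]))
{'time': 0.15, 'joint_pos': array([ 1.08998992e+00,  4.23709232e-01,  1.63050644e+00, -9.30405135e-06,
        1.08864528e+00, -1.89946098e-02]), 'qvel': array([ 0.00078241, -0.00183775, -0.00053941,  0.00059056,  0.00028275,
       -0.00053065]), 'effort': array([ 2.69069238e-05, -5.44985104e+01, -2.73919183e+01,  6.44635479e-02,
        2.04870931e-02, -3.26048701e-05]), 'position': array([278.24941253, 559.14108208, 222.05600298]), 'tcp_rot': array([-0.60092723,  0.60138986,  0.37191707, -0.37268537]), 'ft_force': array([-0.00680844, -0.29010205,  0.5873783 ]), 'moment': array([-0.01530811, -0.06899748,  0.0449822 ]), 'gripper_width': 87.90557273396296}
```

View pics/scene0.png

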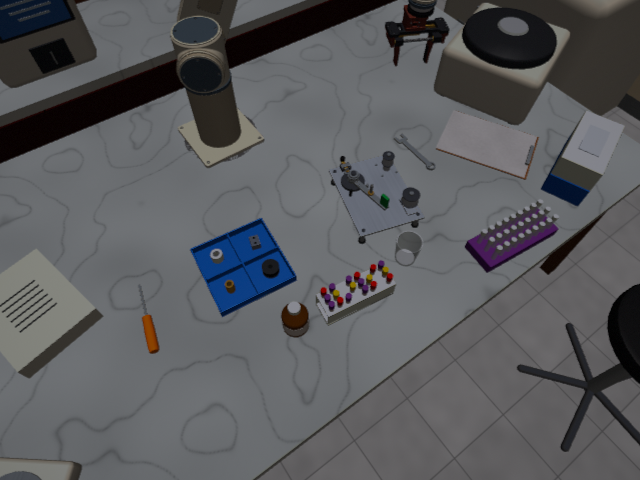

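View pics/side0.png

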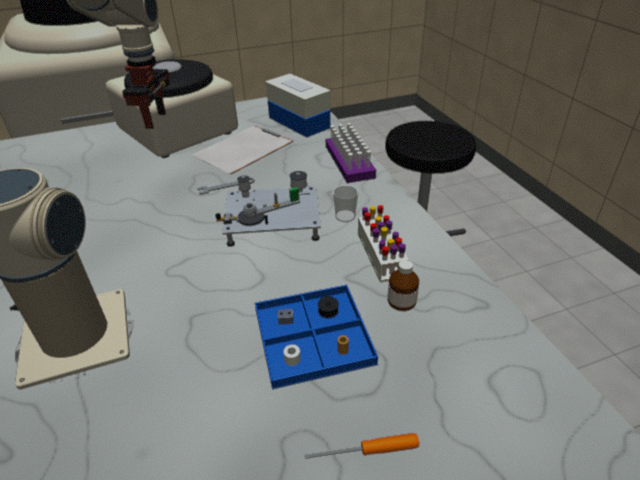

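View pics/wrist0.png

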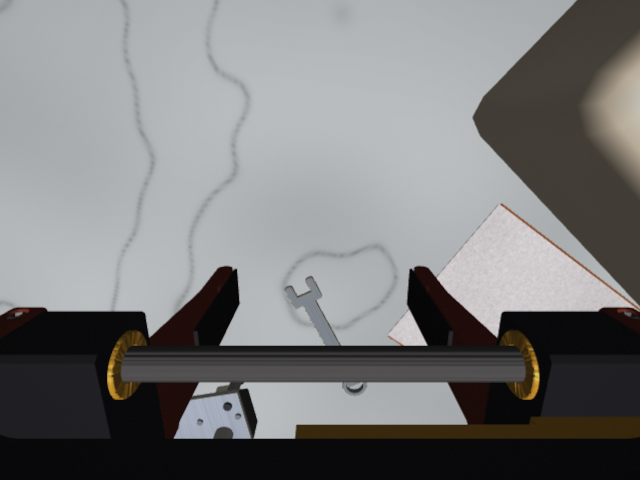

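Scene view: the roller is in the tray at about (217,255), with the drive at (375,195) and the green tab at (384,201). Side view: roller (291,353), tab (294,194). I'll zoom in next.

```bash
python3 - <<'E'
from h import *
im,d,K,E=ld("scene0"); c=im[135:255,320:440]; a=cv2.resize(c,(600,600),interpolation=cv2.INTER_CUBIC)
cv2.imwrite("pics/sz.png",a[:,:,::-1])
im,d,K,E=ld("side0"); c=im[160:250,200:335]; b=cv2.resize(c,(800,533),interpolation=cv2.INTER_CUBIC)
cv2.imwrite("pics/dz.png",b[:,:,::-1])
for n,box in [("scene0",(200,240,235,272)),("side0",(278,338,306,370))]:
    im,d,K,E=ld(n); x0,y0,x1,y1=box
    s=im[y0:y1,x0:x1].astype(int); m=((s.min(2)>110)&(s[...,2]-s[...,0]<40)).astype(np.uint8)
    cs,_=cv2.findContours(m,cv2.RETR_EXTERNAL,2); k=max(cs,key=cv2.contourArea)
    vs,us=np.nonzero(m); P=np.array([dep(u+x0,v+y0,d,K,E) for u,v in zip(us,vs)])
    t=P[P[:,2]>np.percentile(P[:,2],97)-3]
    print(n,cv2.boundingRect(k),P[:,2].min(),P[:,2].max(),t.mean(0),len(t))
    # bore dark pixels
# green tab
for n in ["scene0","side0"]:
    im,d,K,E=ld(n); s=im.astype(int); m=(s[...,1]>s[...,0]+40)&(s[...,1]>s[...,2]+40)
    vs,us=np.nonzero(m); P=np.array([dep(u,v,d,K,E) for u,v in zip(us,vs)])
    t=P[(P[:,2]>108)]; print(n,len(P),us.mean(),vs.mean(),P.max(0),t.mean(0),len(t))
E
```

```text
scene0 (11, 9, 11, 10) 28.700387950691038 37.37000855072006 [ 431.29267435 -238.4258437    34.39708118] 21
side0 (6, 7, 16, 13) 29.36298455101371 827.6566620705746 [ 424.40016306 -251.84694276   42.81292654] 85
scene0 19 385.2105263157895 196.8421052631579 [597.75231798 222.91965838 117.80610339] [587.10997337 218.68852416 114.14074912] 19
side0 21 293.6666666666667 188.9047619047619 [595.12326957 226.1085543  116.82751312] [584.13600605 216.92123288 113.18970165] 21
```

View pics/sz.png

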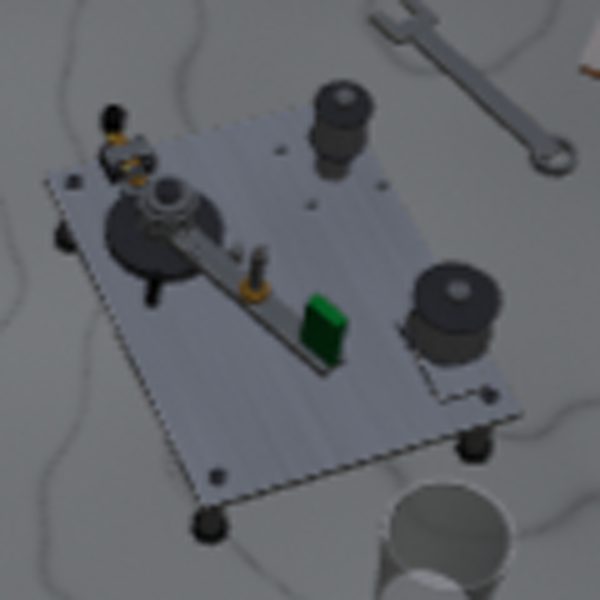

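View pics/dz.png

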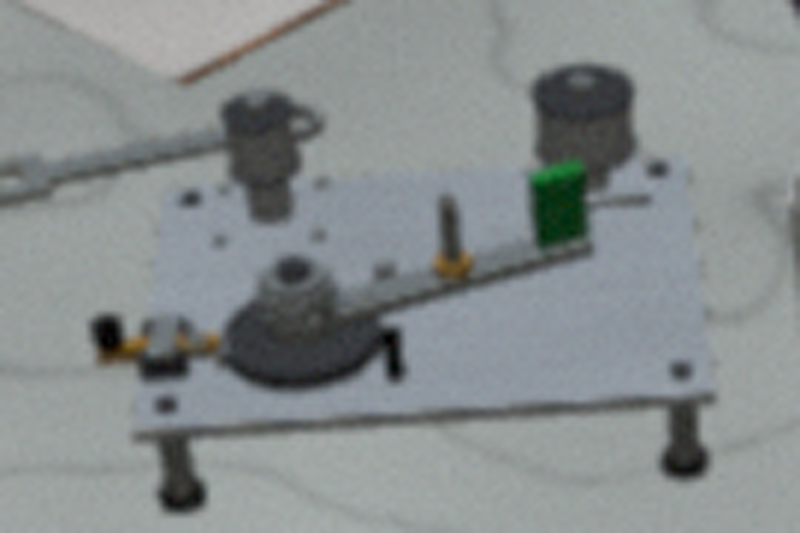

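```bash
python3 - <<'E'
from h import *
A=ld("scene0");B=ld("side0")
def tri(a,b):
    M=np.zeros((3,3));v=np.zeros(3);
    R=[]
    for (uv,S) in ((a,A),(b,B)):
        o,d=ray(*uv,S[2],S[3]); d/=np.linalg.norm(d); Q=np.eye(3)-np.outer(d,d); M+=Q; v+=Q@o
    return np.linalg.solve(M,v)
for n,a,b,z in [("tip",(372,185),(275.6,193.7),117),("p1",(388.6,153.4),(243.4,177.7),117),("p2",(411.4,193),(298.2,173.2),117),("hub",(353.6,173),(249.4,205.2),101),
  ("c_left-near",(329,171.5),None,53),("c_bot",(361,235.5),None,53),("c_right",(424,218),None,53),("tabtop",(385.2,196.8),(293.7,188.9),113),("rollertop",(216.5,254),(292,351.5),32)]:
    print(n,plane(*a,z,A[2],A[3])[:2].round(1),(plane(*b,z,B[2],B[3])[:2].round(1),tri(a,b).round(1)) if b else "")
E
```

```text
tip [534.6 213.6] (array([530.6, 207. ]), array([532.2, 216. , 111.8]))
p1 [468.8 330.2] (array([470. , 321.1]), array([469.8, 329.3, 114.7]))
p2 [620.4 285.7] (array([619.9, 285. ]), array([620.1, 286.1, 116.4]))
hub [459.1 207.5] (array([456.5, 204.3]), array([457.2, 209.2,  97.8]))
c_left-near [379.9 177.4] 
c_bot [620.7 112.6] 
c_right [677.9 297.4] 
tabtop [586.4 219.4] (array([584.3, 217.2]), array([585.3, 220.7, 110.7]))
rollertop [ 428.9 -240.5] (array([ 426.3, -244.5]), array([ 426.8, -240.4,   27.8]))
```

```bash
cat >> h.py <<'E'
from scipy.spatial.transform import Rotation as Ro
def tool():
    o=r.get_obs(); q=o["tcp_rot"]; return o,np.array(o["position"]),Ro.from_quat([q[1],q[2],q[3],q[0]]).as_matrix()
def need(target,yawx=None):
    """world target -> shift in tool axes now; yaw turn (deg about tool y) to bring tool x to angle yawx (mod pi)"""
    o,p,T=tool(); 
    print("t",o["time"],"p",p.round(1),"xang",round(np.arctan2(T[1,0],T[0,0]),4),"down",T[:,1].round(4),"w",round(o["gripper_width"],1),"F",o["ft_force"].round(1),"q",o["joint_pos"].round(2))
    if yawx is not None:
        a=np.arctan2(T[1,0],T[0,0]); dd=(yawx-a+np.pi/2)%np.pi-np.pi/2
        print("turn wy deg",-np.degrees(dd)); R2=Ro.from_euler('z',dd).as_matrix()@T
        print("shift after turn",(R2.T@(np.asarray(target)-p)).round(1))
    print("shift",(T.T@(np.asarray(target)-p)).round(1))
E
python3 - <<'E'
from h import *
need([533,213,222],0.085+np.pi/2)
im,d,K,E=ld("wrist0"); o,p,T=tool()
print(proj(p,K,E)); 
cam0=-E[:3,:3].T@E[:3,3]; print("cam in tool",T.T@(cam0-p),"axis",T.T@E[:3,:3].T)
E
```

```text
t 0.15 p [278.2 559.1 222.1] xang 1.109 down [-6.0e-04 -1.1e-03 -1.0e+00] w 87.9 F [-0.  -0.3  0.6] q [ 1.09  0.42  1.63 -0.    1.09 -0.02]
turn wy deg -31.3297603508419
shift after turn [-366.5    0.5 -224.4]
shift [-1.964e+02  3.000e-01 -3.823e+02]
[321.89303761 285.47598576]
cam in tool [   0.56493983 -161.83967535   75.38633141] axis [[ 9.99998912e-01 -1.43958038e-03 -3.21192384e-04]
 [-9.04588490e-05 -2.77208250e-01  9.60809855e-01]
 [-1.47220020e-03 -9.60808781e-01 -2.77208079e-01]]
```

play_rows([
  {"wy": -7.8},
  {"wy": -7.8},
  {"wy": -7.8},
  {"wy": -7.9},
  {"tx": -37, "tz": -22},
  {"tx": -37, "tz": -22},
  {"tx": -37, "tz": -22},
  {"tx": -37, "tz": -22},
  {"tx": -37, "tz": -22},
  {"tx": -37, "tz": -22},
  {"tx": -37, "tz": -23},
  {"tx": -37, "tz": -23},
  {"tx": -36, "tz": -23},
  {"tx": -34, "tz": -23},
  {"tx": 0},
  {"tx": 0},
  {"tx": 0},
])

```text
validation failed for argument at $.se...
```

```bash
python3 - <<'E'
from h import *
need([533,213,222],0.085+np.pi/2)
im,d,K,E=cam("wrist","w1"); print(proj([533,213,117],K,E),proj([533,213,81],K,E),proj([457,208,101],K,E))
E
```

```text
t 0.15 p [278.2 559.1 222.1] xang 1.109 down [-6.0e-04 -1.1e-03 -1.0e+00] w 87.9 F [-0.  -0.3  0.6] q [ 1.09  0.42  1.63 -0.    1.09 -0.02]
turn wy deg -31.3297603508419
shift after turn [-366.5    0.5 -224.4]
shift [-1.964e+02  3.000e-01 -3.823e+02]
[148.01490577 557.99993247] [162.49838072 522.89316409] [112.25037741 499.73909463]
```

View pics/w1.png

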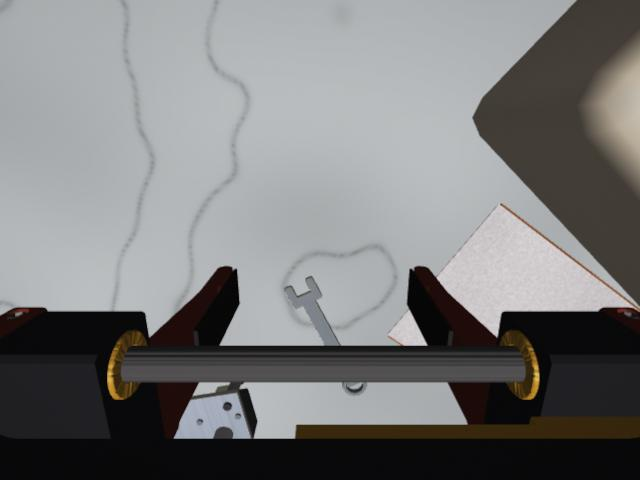

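The call was refused, and the picture shows the arm hasn't moved. The rows probably need every field, so I'll send complete ones.

play_rows([
  {"hand": 0, "tx": 0, "ty": 0, "tz": 0, "wx": 0, "wy": -7.8, "wz": 0},
  {"hand": 0, "tx": 0, "ty": 0, "tz": 0, "wx": 0, "wy": -7.8, "wz": 0},
  {"hand": 0, "tx": 0, "ty": 0, "tz": 0, "wx": 0, "wy": -7.8, "wz": 0},
  {"hand": 0, "tx": 0, "ty": 0, "tz": 0, "wx": 0, "wy": -7.9, "wz": 0},
  {"hand": 0, "tx": -37, "ty": 0, "tz": -22, "wx": 0, "wy": 0, "wz": 0},
  {"hand": 0, "tx": -37, "ty": 0, "tz": -22, "wx": 0, "wy": 0, "wz": 0},
  {"hand": 0, "tx": -37, "ty": 0, "tz": -22, "wx": 0, "wy": 0, "wz": 0},
  {"hand": 0, "tx": -37, "ty": 0, "tz": -22, "wx": 0, "wy": 0, "wz": 0},
  {"hand": 0, "tx": -37, "ty": 0, "tz": -22, "wx": 0, "wy": 0, "wz": 0},
  {"hand": 0, "tx": -37, "ty": 0, "tz": -22, "wx": 0, "wy": 0, "wz": 0},
  {"hand": 0, "tx": -37, "ty": 0, "tz": -23, "wx": 0, "wy": 0, "wz": 0},
  {"hand": 0, "tx": -37, "ty": 0, "tz": -23, "wx": 0, "wy": 0, "wz": 0},
  {"hand": 0, "tx": -36, "ty": 0, "tz": -23, "wx": 0, "wy": 0, "wz": 0},
  {"hand": 0, "tx": -34, "ty": 0, "tz": -23, "wx": 0, "wy": 0, "wz": 0},
  {"hand": 0, "tx": 0, "ty": 0, "tz": 0, "wx": 0, "wy": 0, "wz": 0},
  {"hand": 0, "tx": 0, "ty": 0, "tz": 0, "wx": 0, "wy": 0, "wz": 0},
  {"hand": 0, "tx": 0, "ty": 0, "tz": 0, "wx": 0, "wy": 0, "wz": 0},
])

```text
time: 1.9
position: [531.8, 214.3, 222.5]
tcp_rot: [0.479, -0.478, -0.521, 0.521]
ft_force: [-0.4, 1.0, -0.3]
gripper_width: 87.9
```

```bash
python3 - <<'E'
from h import *
need([533,213,222],0.085+np.pi/2)
im,d,K,E=cam("wrist","w1"); print(proj([533,213,117],K,E),proj([533,213,81],K,E),proj([457,208,101],K,E))
E
```

```text
t 1.9 p [531.8 214.3 222.5] xang 1.6557 down [-8.e-04  0.e+00 -1.e+00] w 87.9 F [-0.4  1.  -0.3] q [ 0.36  0.35  1.75  0.    1.05 -1.29]
turn wy deg -0.004948740271491692
shift after turn [-1.4  0.5 -1.1]
shift [-1.4  0.5 -1.1]
[320.89084952 231.0655062 ] [321.09925892 220.29569229] [322.54436901 133.6796933 ]
```

View pics/w1.png

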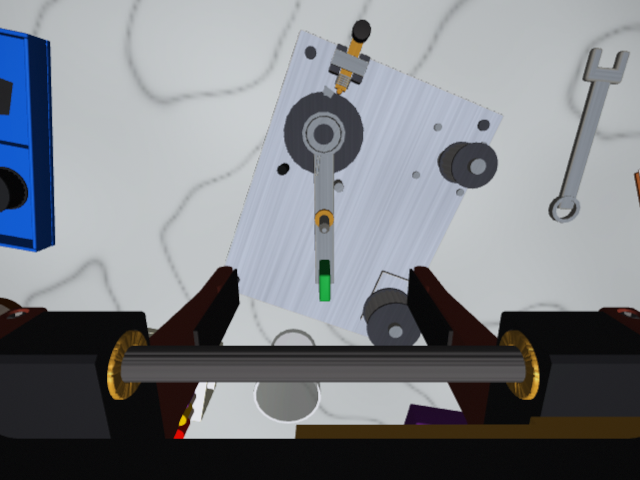

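The drive is in full view, with the hub at about (323,133), spindle and collar at (324,220), green tab at (325,280) and small pulley at (480,167). The arm lines up with the image vertical.

```bash
python3 - <<'E'
from h import *
im,d,K,E=ld("w1"); c=im[120:310,270:380]; a=cv2.resize(c,None,fx=3.15,fy=3.15,interpolation=cv2.INTER_CUBIC)
c2=cv2.resize(im[200:250,300:350],(600,600),interpolation=cv2.INTER_CUBIC)
cv2.imwrite("pics/w1z.png",c2[:,:,::-1])
s=im.astype(int)
m=(s[...,1]>s[...,0]+40)&(s[...,1]>s[...,2]+40); vs,us=np.nonzero(m)
print("green all",us.min(),us.max(),vs.min(),vs.max()); 
b=m&(s[...,1]>120); vs,us=np.nonzero(b); print("bright",us.min(),us.max(),vs.min(),vs.max(),us.mean(),vs.mean(), plane(us.mean(),vs.mean(),113,K,E)); print(np.median([dep(u,v,d,K,E) for u,v in zip(us,vs)],0))
m=(s[...,0]>s[...,2]+60)&(s[...,0]>120); m[:200]=0;m[250:]=0; m[:,:300]=0;m[:,350:]=0; vs,us=np.nonzero(m); print("brass",us.min(),us.max(),vs.min(),vs.max())
E
```

```text
green all 319 329 274 300
bright 319 329 276 300 324.37109375 287.8203125 [584.89116714 220.26605079 113.        ]
[584.96015741 220.22401737 112.89391734]
brass 315 333 210 225
```

View pics/w1z.png

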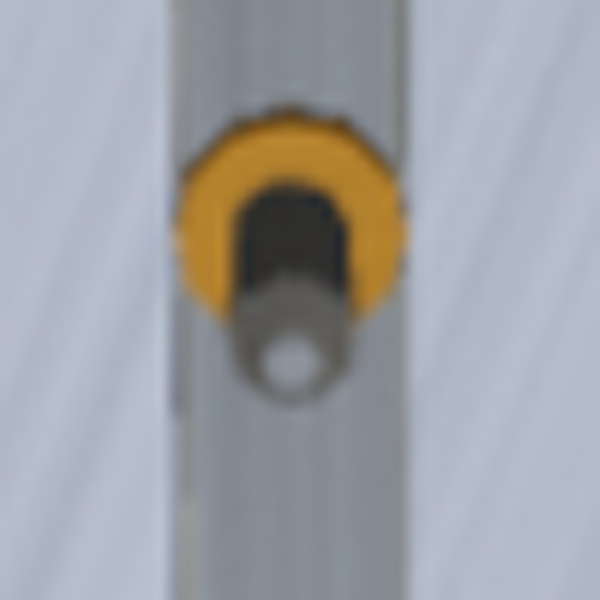

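```bash
python3 - <<'E'
from h import *
im,d,K,E=ld("w1")
t=plane(323.9,229.4,117,K,E);c=plane(323.8,218.9,81,K,E);h=plane(323,133,101,K,E);g=plane(324.4,287.8,113,K,E)
print(t,c,h,g); 
for a in (t,c,g): print(np.linalg.norm((a-h)[:2]),np.arctan2(*(a-h)[1::-1]))
print(np.arctan2(*(g-c)[1::-1]))
need([427,-241,170],1.656)
E
```

```text
[531.39392263 215.32155443 117.        ] [531.48453256 215.35188696  81.        ] [456.45121258 208.3184626  101.        ] [584.86991298 220.28940632 113.        ]
75.26920408925827 0.0931753595821618
75.36224629008181 0.0934642384049287
128.9754476849627 0.09294946200409773
0.09222585869027541
t 1.95 p [531.7 214.6 222.5] xang 1.6564 down [-6.e-04  0.e+00 -1.e+00] w 87.6 F [ 0.5 -0.   0.3] q [ 0.36  0.35  1.75  0.    1.05 -1.29]
turn wy deg 0.024048293785940325
shift after turn [-445.1   52.6  143.1]
shift [-445.    52.6  143.2]
```

Spindle at (531.4, 215.3) and arm direction 0.093 rad. The 75.3 and 129.0 mm radii match the given dimensions. Next I'll move over the roller.

play_rows([
  {"hand": 0.3, "tx": -37, "ty": 0, "tz": 12, "wx": 0, "wy": 0, "wz": 0},
  {"hand": 0.3, "tx": -37, "ty": 0, "tz": 12, "wx": 0, "wy": 0, "wz": 0},
  {"hand": 0.3, "tx": -37, "ty": 0, "tz": 12, "wx": 0, "wy": 0, "wz": 0},
  {"hand": 0.3, "tx": -37, "ty": 0, "tz": 12, "wx": 0, "wy": 0, "wz": 0},
  {"hand": 0.3, "tx": -37, "ty": 0, "tz": 12, "wx": 0, "wy": 0, "wz": 0},
  {"hand": 0.3, "tx": -37, "ty": 0, "tz": 12, "wx": 0, "wy": 0, "wz": 0},
  {"hand": 0.3, "tx": -37, "ty": 0, "tz": 12, "wx": 0, "wy": 0, "wz": 0},
  {"hand": 0.3, "tx": -37, "ty": 0, "tz": 12, "wx": 0, "wy": 0, "wz": 0},
  {"hand": 0.3, "tx": -37, "ty": 0, "tz": 12, "wx": 0, "wy": 0, "wz": 0},
  {"hand": 0.3, "tx": -37, "ty": 10, "tz": 12, "wx": 0, "wy": 0, "wz": 0},
  {"hand": 0.3, "tx": -37, "ty": 20, "tz": 12, "wx": 0, "wy": 0, "wz": 0},
  {"hand": 0.3, "tx": -38, "ty": 20, "tz": 11, "wx": 0, "wy": 0, "wz": 0},
  {"hand": 0.3, "tx": 0, "ty": 0, "tz": 0, "wx": 0, "wy": 0, "wz": 0},
  {"hand": 0.3, "tx": 0, "ty": 0, "tz": 0, "wx": 0, "wy": 0, "wz": 0},
  {"hand": 0.3, "tx": 0, "ty": 0, "tz": 0, "wx": 0, "wy": 0, "wz": 0},
])

```text
time: 3.45
position: [428.2, -240.5, 173.2]
tcp_rot: [-0.478, 0.478, 0.521, -0.521]
ft_force: [-1.1, 0.1, -0.4]
gripper_width: 61.3
```

```bash
python3 - <<'E'
from h import *
need([427,-241,172],1.656)
im,d,K,E=cam("wrist","w2"); print(proj([427,-241,32],K,E))
E
```

```text
t 3.45 p [ 428.2 -240.5  173.2] xang 1.6568 down [ 5.e-04  0.e+00 -1.e+00] w 61.3 F [-1.1  0.1 -0.4] q [-0.54  0.3   1.96  0.    0.88 -2.19]
turn wy deg 0.04492176984878532
shift after turn [-0.4  1.1  1.2]
shift [-0.4  1.1  1.2]
[322.22403602 217.77018817]
```

View pics/w2.png

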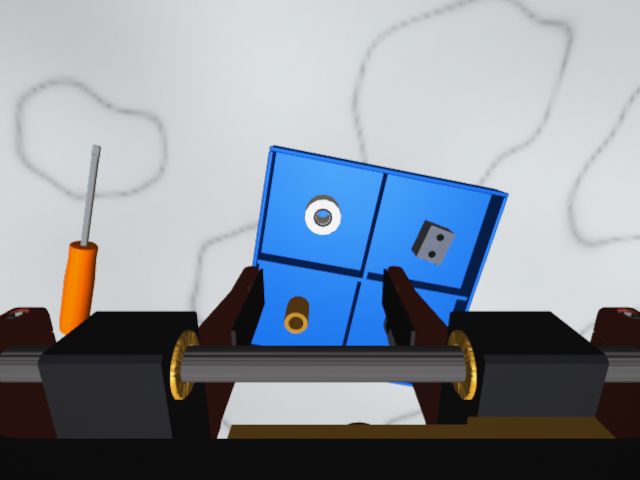

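The roller ring is at (323,215) in the upper-left compartment, with room around it for the fingers.

```bash
python3 - <<'E'
from h import *
im,d,K,E=ld("w2"); s=im.astype(int)
m=((s.min(2)>215)).astype(np.uint8); m[:185]=0;m[245:]=0;m[:,:295]=0;m[:,350:]=0
cs,h=cv2.findContours(m,cv2.RETR_EXTERNAL,cv2.CHAIN_APPROX_NONE); k=max(cs,key=cv2.contourArea)
print(cv2.fitEllipse(k)); e=cv2.fitEllipse(k)
p=plane(*e[0],32,K,E); print(p, dep(e[0][0]+e[1][0]*0.38,e[0][1],d,K,E))
need([p[0],p[1],8.5],1.656)
cv2.imwrite("pics/w2z.png",cv2.resize(im[185:245,295:350],None,fx=9,fy=9)[:,:,::-1])
E
```

```text
((322.41143798828125, 216.78900146484375), (33.458248138427734, 34.43120574951172), 96.14307403564453)
[ 426.06918929 -240.90704285   32.        ] [ 424.95892274 -229.39394003   32.55637854]
t 3.5 p [ 428.3 -240.5  173.3] xang 1.6573 down [ 8.e-04 -2.e-04 -1.e+00] w 61.3 F [-0.1  0.1 -0.3] q [-0.54  0.3   1.96  0.    0.88 -2.19]
turn wy deg 0.0760255016249626
shift after turn [ -0.2 164.8   2.4]
shift [ -0.2 164.8   2.4]
```

View pics/w2z.png

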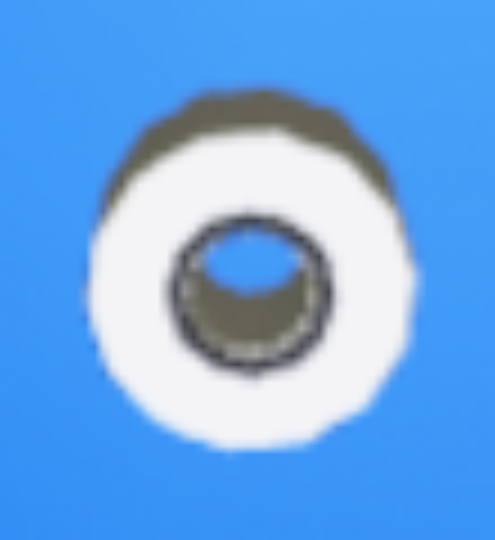

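play_rows([
  {"hand": 0.3, "tx": 0, "ty": 30, "tz": 2, "wx": 0, "wy": 0, "wz": 0},
  {"hand": 0.3, "tx": 0, "ty": 35, "tz": 0.3, "wx": 0, "wy": 0, "wz": 0},
  {"hand": 0.3, "tx": 0, "ty": 35, "tz": 0, "wx": 0, "wy": 0, "wz": 0},
  {"hand": 0.3, "tx": 0, "ty": 30, "tz": 0, "wx": 0, "wy": 0, "wz": 0},
  {"hand": 0.3, "tx": 0, "ty": 20, "tz": 0, "wx": 0, "wy": 0, "wz": 0},
  {"hand": 0.3, "tx": 0, "ty": 10, "tz": 0, "wx": 0, "wy": 0, "wz": 0},
  {"hand": 0.3, "tx": 0, "ty": 4, "tz": 0, "wx": 0, "wy": 0, "wz": 0},
  {"hand": 0.3, "tx": 0, "ty": 0, "tz": 0, "wx": 0, "wy": 0, "wz": 0},
  {"hand": 0.3, "tx": 0, "ty": 0, "tz": 0, "wx": 0, "wy": 0, "wz": 0},
])

```text
time: 4.4
position: [426.1, -242.1, 9.7]
tcp_rot: [-0.478, 0.479, 0.521, -0.521]
ft_force: [-0.2, 0.2, 0.4]
gripper_width: 61.7
```

```bash
python3 - <<'E'
from h import *
need([426.1,-240.9,8.5],1.656)
im,d,K,E=cam("wrist","w3")
E
```

```text
t 4.4 p [ 426.1 -242.1    9.7] xang 1.6557 down [ 1.5e-03 -9.0e-04 -1.0e+00] w 61.7 F [-0.2  0.2  0.4] q [-0.54  0.6   2.03  0.    0.52 -2.2 ]
turn wy deg -0.014563475902250933
shift after turn [ 1.2  1.2 -0.1]
shift [ 1.2  1.2 -0.1]
```

View pics/w3.png

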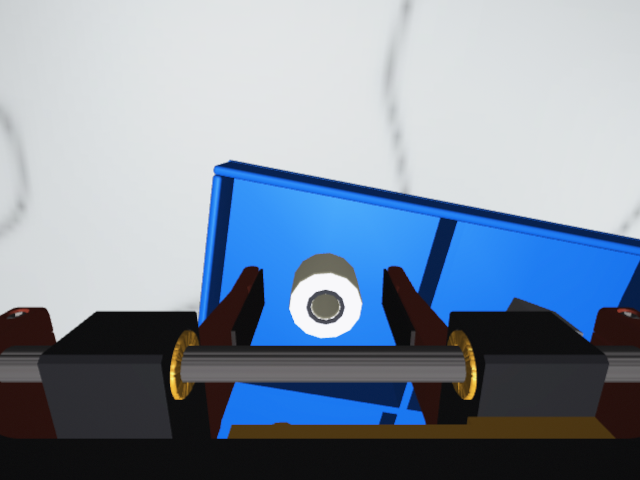

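The roller at (325,304) sits centred between the pads. I'll close on it.

play_rows([
  {"hand": 0.6, "tx": 1, "ty": 0, "tz": 0, "wx": 0, "wy": 0, "wz": 0},
  {"hand": 0.6, "tx": 0, "ty": 1, "tz": 0, "wx": 0, "wy": 0, "wz": 0},
  {"hand": 0.7, "tx": 0, "ty": 0, "tz": 0, "wx": 0, "wy": 0, "wz": 0},
  {"hand": 0.9, "tx": 0, "ty": 0, "tz": 0, "wx": 0, "wy": 0, "wz": 0},
  {"hand": 0.9, "tx": 0, "ty": 0, "tz": 0, "wx": 0, "wy": 0, "wz": 0},
  {"hand": 0.9, "tx": 0, "ty": 0, "tz": 0, "wx": 0, "wy": 0, "wz": 0},
  {"hand": 0.9, "tx": 0, "ty": 0, "tz": 0, "wx": 0, "wy": 0, "wz": 0},
  {"hand": 0.9, "tx": 0, "ty": 0, "tz": 0, "wx": 0, "wy": 0, "wz": 0},
])

```text
time: 5.25
position: [425.3, -241.0, 7.8]
tcp_rot: [0.478, -0.479, -0.521, 0.521]
ft_force: [-1.5, 0.1, 4.0]
gripper_width: 33.7
```

```bash
python3 - <<'E'
from h import *
need([426.1,-240.9,160],1.656)
im,d,K,E=cam("wrist","w4")
E
```

```text
t 5.25 p [ 425.3 -241.     7.8] xang 1.6553 down [ 1.e-04 -1.e-04 -1.e+00] w 33.7 F [-1.5  0.1  4. ] q [-0.54  0.6   2.03 -0.    0.51 -2.2 ]
turn wy deg -0.04143030771149317
shift after turn [   0.  -152.2   -0.9]
shift [   0.  -152.2   -0.9]
```

View pics/w4.png

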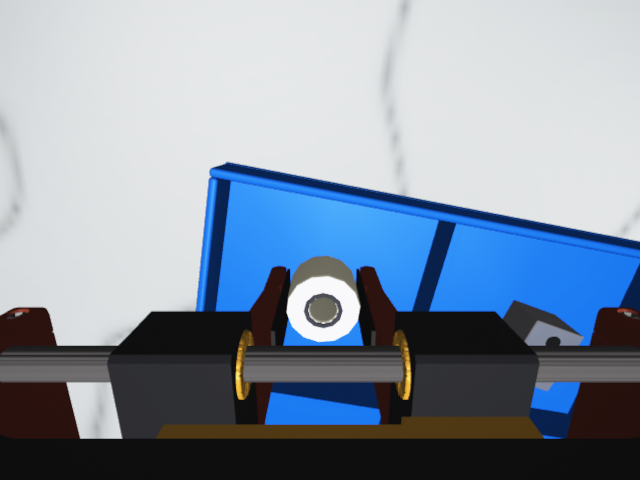

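play_rows([
  {"hand": 0.9, "tx": 0, "ty": -5, "tz": 0, "wx": 0, "wy": 0, "wz": 0},
  {"hand": 0.9, "tx": 0, "ty": -15, "tz": 0, "wx": 0, "wy": 0, "wz": 0},
  {"hand": 0.9, "tx": 0, "ty": -30, "tz": 0, "wx": 0, "wy": 0, "wz": 0},
  {"hand": 0.9, "tx": 0, "ty": -35, "tz": 0, "wx": 0, "wy": 0, "wz": 0},
  {"hand": 0.9, "tx": 0, "ty": -35, "tz": 0, "wx": 0, "wy": 0, "wz": 0},
  {"hand": 0.9, "tx": 0, "ty": -30, "tz": 0, "wx": 0, "wy": 0, "wz": 0},
  {"hand": 0.9, "tx": 0, "ty": -10, "tz": 0, "wx": 0, "wy": 0, "wz": 0},
  {"hand": 0.9, "tx": 0, "ty": 0, "tz": 0, "wx": 0, "wy": 0, "wz": 0},
  {"hand": 0.9, "tx": 0, "ty": 0, "tz": 0, "wx": 0, "wy": 0, "wz": 0},
])

```text
time: 6.2
position: [424.6, -240.5, 166.7]
tcp_rot: [0.479, -0.478, -0.521, 0.521]
ft_force: [-0.1, 0.9, 0.2]
gripper_width: 34.0
```

```bash
python3 - <<'E'
from h import *
need([531.4,215.3,150],0.0932+np.pi/2)
o,p,T=tool()
im,d,K,E=cam("wrist","w5"); s=im.astype(int)
m=((s.min(2)>225)).astype(np.uint8); m[:265]=0;m[345:]=0;m[:,:280]=0;m[:,365:]=0
cs,h=cv2.findContours(m,cv2.RETR_EXTERNAL,cv2.CHAIN_APPROX_NONE); k=max(cs,key=cv2.contourArea); e=cv2.fitEllipse(k); print(e)
dd=d[int(e[0][1]),int(e[0][0]-e[1][0]*.38)]; 
q=dep(e[0][0]-e[1][0]*.38,e[0][1],d,K,E); print("edge in tool",T.T@(q-p))
for z in (22,24): print(z,T.T@(plane(*e[0],p[2]+z,K,E)-p))
a=np.zeros((480,640,3),np.uint8)
cv2.imwrite("pics/w5z.png",cv2.resize(im[240:350,270:380],(600,600))[:,:,::-1])
E
```

```text
t 6.2 p [ 424.6 -240.5  166.7] xang 1.6553 down [-1.3e-03  8.0e-04 -1.0e+00] w 34.0 F [-0.1  0.9  0.2] q [-0.54  0.31  1.97  0.    0.87 -2.2 ]
turn wy deg -0.4986335493757051
shift after turn [ 443.9   16.9 -148.8]
shift [ 445.2   16.9 -144.9]
((322.69415283203125, 308.6341552734375), (63.15070724487305, 70.69581604003906), 90.5588607788086)
edge in tool [-10.68376216 -24.43576446  -0.21265071]
22 [  0.05747164 -22.00184756  -1.56246357]
24 [  0.05990826 -24.00053373  -0.46686312]
```

View pics/w5z.png

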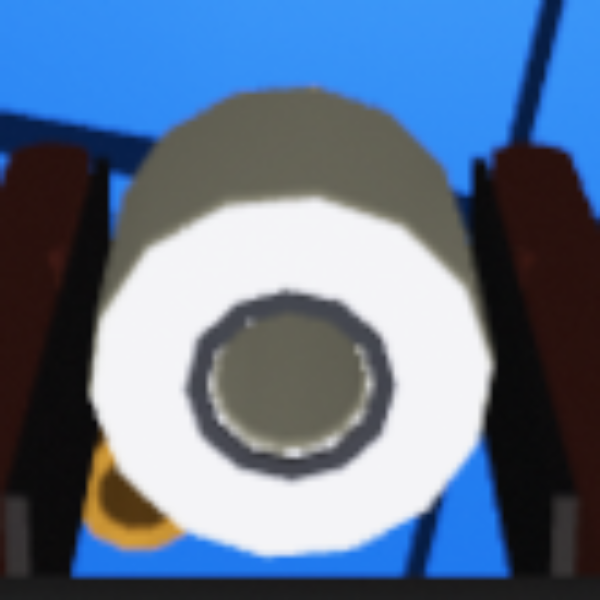

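play_rows([
  {"hand": 0.9, "tx": 37, "ty": 0, "tz": -15, "wx": 0, "wy": -0.5, "wz": 0},
  {"hand": 0.9, "tx": 37, "ty": 0, "tz": -15, "wx": 0, "wy": 0, "wz": 0},
  {"hand": 0.9, "tx": 37, "ty": 0, "tz": -15, "wx": 0, "wy": 0, "wz": 0},
  {"hand": 0.9, "tx": 37, "ty": 0, "tz": -15, "wx": 0, "wy": 0, "wz": 0},
  {"hand": 0.9, "tx": 37, "ty": 0, "tz": -15, "wx": 0, "wy": 0, "wz": 0},
  {"hand": 0.9, "tx": 37, "ty": 0, "tz": -15, "wx": 0, "wy": 0, "wz": 0},
  {"hand": 0.9, "tx": 37, "ty": 0, "tz": -15, "wx": 0, "wy": 0, "wz": 0},
  {"hand": 0.9, "tx": 37, "ty": 0, "tz": -15, "wx": 0, "wy": 0, "wz": 0},
  {"hand": 0.9, "tx": 37, "ty": 0, "tz": -17, "wx": 0, "wy": 0, "wz": 0},
  {"hand": 0.9, "tx": 37, "ty": 0, "tz": -17, "wx": 0, "wy": 0, "wz": 0},
  {"hand": 0.9, "tx": 37, "ty": 5, "tz": -17, "wx": 0, "wy": 0, "wz": 0},
  {"hand": 0.9, "tx": 37, "ty": 10, "tz": -17, "wx": 0, "wy": 0, "wz": 0},
  {"hand": 0.9, "tx": 0, "ty": 0, "tz": 0, "wx": 0, "wy": 0, "wz": 0},
  {"hand": 0.9, "tx": 0, "ty": 0, "tz": 0, "wx": 0, "wy": 0, "wz": 0},
  {"hand": 0.9, "tx": 0, "ty": 0, "tz": 0, "wx": 0, "wy": 0, "wz": 0},
])

```text
time: 7.75
position: [570.3, 217.4, 151.4]
tcp_rot: [0.477, -0.476, -0.522, 0.524]
ft_force: [-0.3, -0.7, -0.3]
gripper_width: 33.6
```

```bash
python3 - <<'E'
from h import *
need([531.4,215.3,150],0.0932+np.pi/2)
im,d,K,E=cam("wrist","w6"); print(proj([531.4,215.3,117],K,E))
u,v=map(int,proj([531.4,215.3,117],K,E))
cv2.imwrite("pics/w6z.png",cv2.resize(im[max(v-30,0):v+50,u-40:u+40],(600,600),interpolation=cv2.INTER_CUBIC)[:,:,::-1]); print(u,v)
E
```

```text
t 7.75 p [570.3 217.4 151.4] xang 1.6636 down [-0.0026 -0.0011 -1.    ] w 33.6 F [-0.3 -0.7 -0.3] q [ 0.34  0.49  1.71 -0.    0.94 -1.32]
turn wy deg -0.020533031724933187
shift after turn [ 1.5  1.5 39. ]
shift [ 1.5  1.5 39. ]
[325.11949476 198.33700824]
325 198
```

View pics/w6.png

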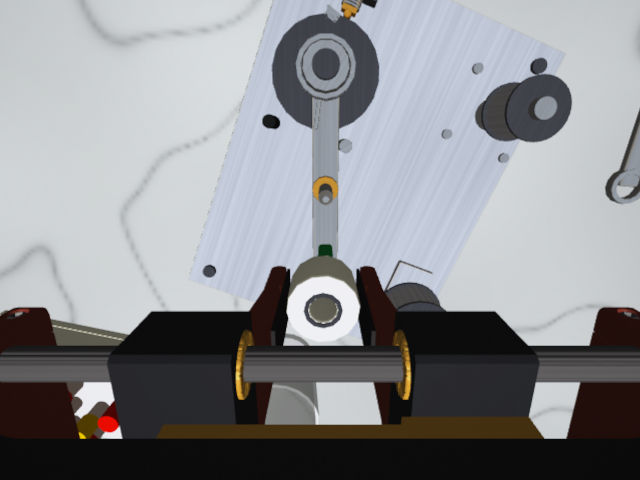

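View pics/w6z.png

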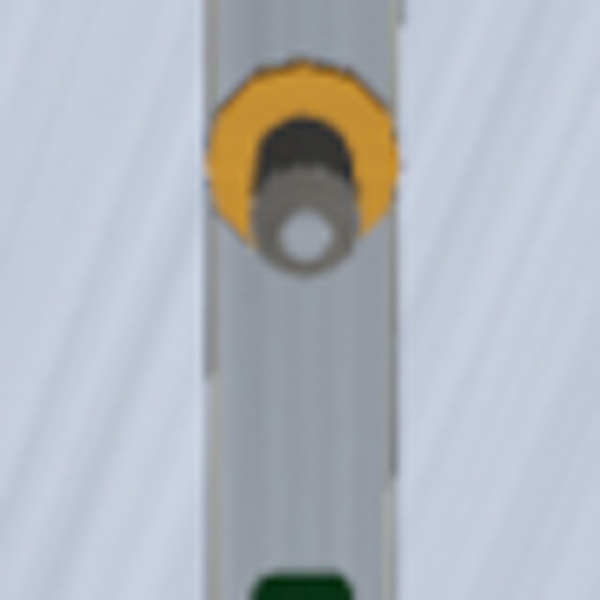

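The spindle tip at (325,199) is within half a pixel of the prediction. I'll move over it.

play_rows([
  {"hand": 0.9, "tx": 1.5, "ty": 0, "tz": 15, "wx": 0, "wy": 0, "wz": 0},
  {"hand": 0.9, "tx": 0, "ty": 0, "tz": 15, "wx": 0, "wy": 0, "wz": 0},
  {"hand": 0.9, "tx": 0, "ty": 0, "tz": 9.3, "wx": 0, "wy": 0, "wz": 0},
  {"hand": 0.9, "tx": 0, "ty": 0, "tz": 0, "wx": 0, "wy": 0, "wz": 0},
  {"hand": 0.9, "tx": 0, "ty": 0, "tz": 0, "wx": 0, "wy": 0, "wz": 0},
  {"hand": 0.9, "tx": 0, "ty": 0, "tz": 0, "wx": 0, "wy": 0, "wz": 0},
])

```text
time: 8.4
position: [532.9, 216.3, 153.0]
tcp_rot: [-0.476, 0.476, 0.523, -0.522]
ft_force: [-0.2, -0.5, -0.5]
gripper_width: 33.9
```

```bash
python3 - <<'E'
from h import *
need([531.3,215.3,85],0.0932+np.pi/2)
im,d,K,E=cam("wrist","w7")
cv2.imwrite("pics/w7z.png",cv2.resize(im[230:350,260:380],(600,600))[:,:,::-1])
im,d,K,E=cam("side","s7");cv2.imwrite("pics/s7z.png",cv2.resize(im[150:230,235:315],(600,600),interpolation=cv2.INTER_CUBIC)[:,:,::-1])
need([531.3,215.3,85],0.0932+np.pi/2)
E
```

```text
t 8.4 p [532.9 216.3 153. ] xang 1.6636 down [ 1.e-03  3.e-04 -1.e+00] w 33.9 F [-0.2 -0.5 -0.5] q [ 0.36  0.44  1.79 -0.    0.91 -1.3 ]
turn wy deg -0.02405232071737924
shift after turn [-0.8 68.   1.8]
shift [-0.8 68.   1.8]
t 8.5 p [532.7 216.4 152.8] xang 1.6638 down [ 5.e-04  1.e-04 -1.e+00] w 34.1 F [-0.4  0.1 -0.5] q [ 0.37  0.44  1.79 -0.    0.91 -1.3 ]
turn wy deg -0.011654699008377142
shift after turn [-0.9 67.8  1.6]
shift [-0.9 67.8  1.6]
```

View pics/w7z.png

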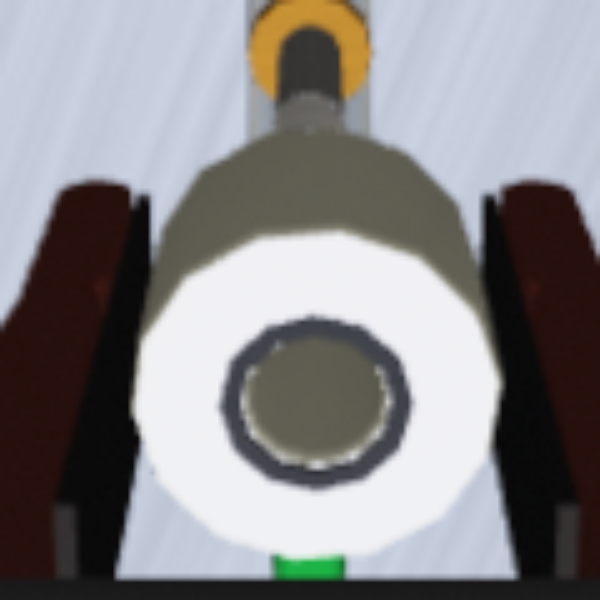

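View pics/s7z.png

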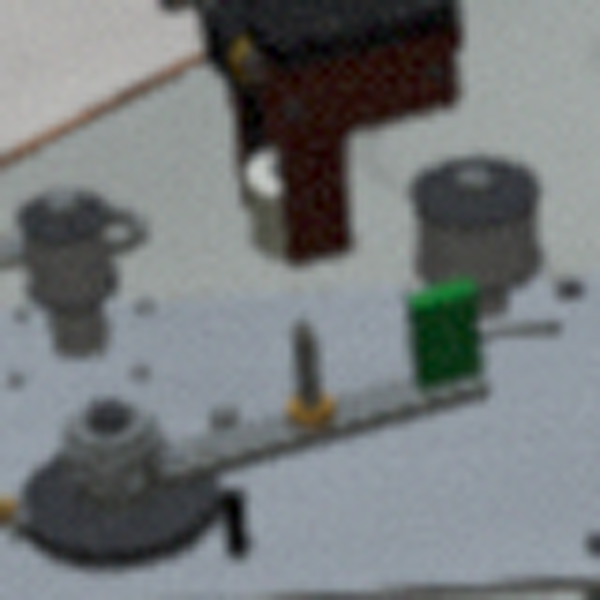

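play_rows([
  {"hand": 0.9, "tx": -0.9, "ty": 10, "tz": 1.8, "wx": 0, "wy": 0, "wz": 0},
  {"hand": 0.9, "tx": 0, "ty": 12, "tz": 0, "wx": 0, "wy": 0, "wz": 0},
  {"hand": 0.9, "tx": 0, "ty": 4, "tz": 0, "wx": 0, "wy": 0, "wz": 0},
  {"hand": 0.9, "tx": 0, "ty": 0, "tz": 0, "wx": 0, "wy": 0, "wz": 0},
  {"hand": 0.9, "tx": 0, "ty": 0, "tz": 0, "wx": 0, "wy": 0, "wz": 0},
  {"hand": 0.9, "tx": 0, "ty": 0, "tz": 0, "wx": 0, "wy": 0, "wz": 0},
])

```text
time: 9.1
position: [530.7, 215.4, 126.9]
tcp_rot: [-0.476, 0.476, 0.523, -0.523]
ft_force: [-0.4, 0.2, -0.4]
gripper_width: 33.7
```

```bash
python3 - <<'E'
from h import *
for i in range(2):
  need([531.0,215.3,85],0.0932+np.pi/2)
  im,d,K,E=cam(["wrist","side"][i],["w8","s8"][i])
  if i==0: cv2.imwrite("pics/w8z.png",cv2.resize(im[230:350,260:380],(600,600))[:,:,::-1])
  else: cv2.imwrite("pics/s8z.png",cv2.resize(im[150:230,235:315],(600,600),interpolation=cv2.INTER_CUBIC)[:,:,::-1])
need([531.0,215.3,85],0.0932+np.pi/2)
E
```

```text
t 9.1 p [530.7 215.4 126.9] xang 1.664 down [ 4.e-04  2.e-04 -1.e+00] w 33.7 F [-0.4  0.2 -0.4] q [ 0.36  0.47  1.81  0.    0.85 -1.3 ]
turn wy deg 0.00267953741577525
shift after turn [-0.1 41.9 -0.3]
shift [-0.1 41.9 -0.3]
t 9.15 p [530.7 215.4 127. ] xang 1.664 down [ 6.e-04  2.e-04 -1.e+00] w 33.5 F [ 0.1 -0.9 -0.1] q [ 0.36  0.47  1.81 -0.    0.85 -1.3 ]
turn wy deg 0.0008172668998836268
shift after turn [-0.1 42.  -0.2]
shift [-0.1 42.  -0.2]
t 9.2 p [530.7 215.4 127. ] xang 1.6641 down [ 6.e-04  2.e-04 -1.e+00] w 34.0 F [-0.4 -0.4 -0.6] q [ 0.36  0.47  1.81  0.    0.85 -1.3 ]
turn wy deg 0.005149594947730497
shift after turn [-0.2 42.  -0.3]
shift [-0.2 42.  -0.3]
```

View pics/w8z.png

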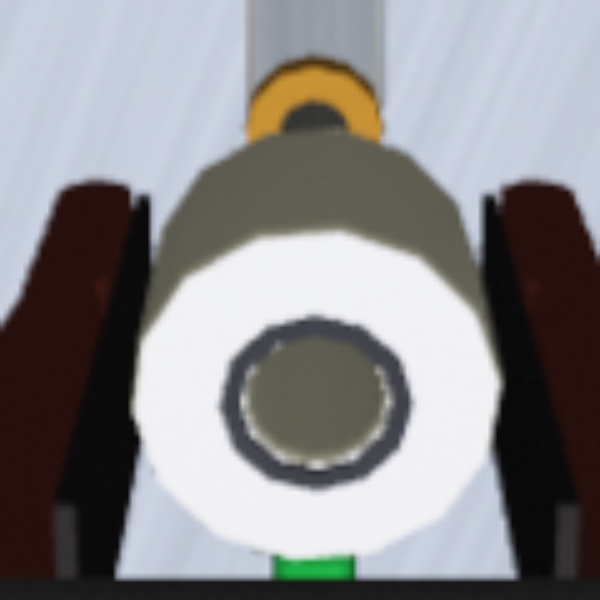

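View pics/s8z.png

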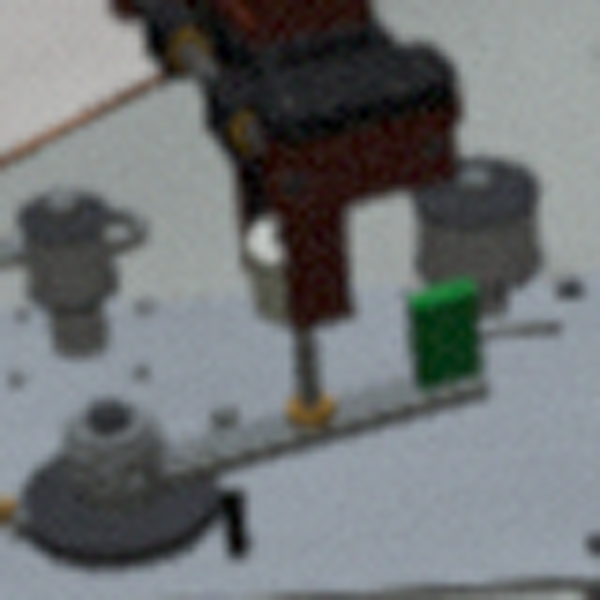

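The roller lines up with the collar in the wrist view, both at x≈315 in the crop. I'll descend slowly.

play_rows([
  {"hand": 0.9, "tx": -0.1, "ty": 3, "tz": -0.2, "wx": 0, "wy": 0, "wz": 0},
  {"hand": 0.9, "tx": 0, "ty": 3, "tz": 0, "wx": 0, "wy": 0, "wz": 0},
  {"hand": 0.9, "tx": 0, "ty": 3, "tz": 0, "wx": 0, "wy": 0, "wz": 0},
  {"hand": 0.9, "tx": 0, "ty": 3, "tz": 0, "wx": 0, "wy": 0, "wz": 0},
  {"hand": 0.9, "tx": 0, "ty": 3, "tz": 0, "wx": 0, "wy": 0, "wz": 0},
  {"hand": 0.9, "tx": 0, "ty": 0, "tz": 0, "wx": 0, "wy": 0, "wz": 0},
  {"hand": 0.9, "tx": 0, "ty": 0, "tz": 0, "wx": 0, "wy": 0, "wz": 0},
])

```text
time: 9.9
position: [530.6, 215.2, 111.5]
tcp_rot: [0.476, -0.476, -0.523, 0.523]
ft_force: [-0.4, -0.8, 0.2]
gripper_width: 33.8
```

```bash
python3 - <<'E'
from h import *
need([531.0,215.3,85],0.0932+np.pi/2)
im,d,K,E=cam("wrist","w9")
cv2.imwrite("pics/w9z.png",cv2.resize(im[230:350,260:380],(600,600))[:,:,::-1])
E
```

```text
t 9.9 p [530.6 215.2 111.5] xang 1.6641 down [-3.e-04 -1.e-04 -1.e+00] w 33.8 F [-0.4 -0.8  0.2] q [ 0.36  0.5   1.82 -0.    0.83 -1.3 ]
turn wy deg 0.005471770120724433
shift after turn [ 0.1 26.5 -0.4]
shift [ 0.1 26.5 -0.4]
```

View pics/w9z.png

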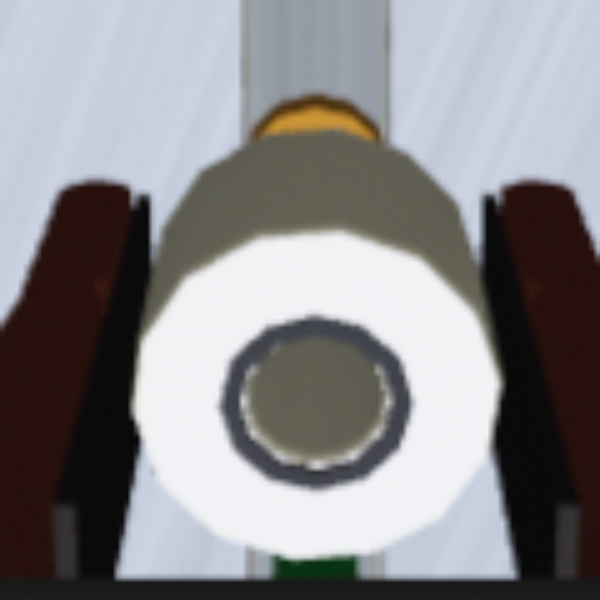

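play_rows([
  {"hand": 0.9, "tx": 0, "ty": 4, "tz": -0.4, "wx": 0, "wy": 0, "wz": 0},
  {"hand": 0.9, "tx": 0, "ty": 4, "tz": 0, "wx": 0, "wy": 0, "wz": 0},
  {"hand": 0.9, "tx": 0, "ty": 4, "tz": 0, "wx": 0, "wy": 0, "wz": 0},
  {"hand": 0.9, "tx": 0, "ty": 4, "tz": 0, "wx": 0, "wy": 0, "wz": 0},
  {"hand": 0.9, "tx": 0, "ty": 4, "tz": 0, "wx": 0, "wy": 0, "wz": 0},
  {"hand": 0.9, "tx": 0, "ty": 3, "tz": 0, "wx": 0, "wy": 0, "wz": 0},
  {"hand": 0.9, "tx": 0, "ty": 1, "tz": 0, "wx": 0, "wy": 0, "wz": 0},
  {"hand": 0.9, "tx": 0, "ty": 0, "tz": 0, "wx": 0, "wy": 0, "wz": 0},
  {"hand": 0.9, "tx": 0, "ty": 0, "tz": 0, "wx": 0, "wy": 0, "wz": 0},
])

```text
time: 10.85
position: [531.1, 215.3, 87.8]
tcp_rot: [-0.476, 0.476, 0.523, -0.523]
ft_force: [0.1, 0.2, 0.5]
gripper_width: 33.8
```

```bash
python3 - <<'E'
from h import *
need([531.0,215.3,85],0.0932+np.pi/2)
E
```

```text
t 10.85 p [531.1 215.3  87.8] xang 1.664 down [ 2.e-04  1.e-04 -1.e+00] w 33.8 F [0.1 0.2 0.5] q [ 0.36  0.54  1.83  0.    0.78 -1.3 ]
turn wy deg 0.0021000170512929456
shift after turn [0.  2.8 0.1]
shift [0.  2.8 0.1]
```

Still free, with the underside about 3 mm above the collar. I'll lower it to light contact.

play_rows([
  {"hand": 0.9, "tx": 0, "ty": 1.5, "tz": 0, "wx": 0, "wy": 0, "wz": 0},
  {"hand": 0.9, "tx": 0, "ty": 1, "tz": 0, "wx": 0, "wy": 0, "wz": 0},
  {"hand": 0.9, "tx": 0, "ty": 0.5, "tz": 0, "wx": 0, "wy": 0, "wz": 0},
  {"hand": 0.9, "tx": 0, "ty": 0, "tz": 0, "wx": 0, "wy": 0, "wz": 0},
  {"hand": 0.9, "tx": 0, "ty": 0, "tz": 0, "wx": 0, "wy": 0, "wz": 0},
])

```text
time: 11.35
position: [531.0, 215.2, 84.8]
tcp_rot: [0.476, -0.476, -0.523, 0.523]
ft_force: [0.0, -0.2, 1.6]
gripper_width: 33.7
```

play_rows([
  {"hand": 0.55, "tx": 0, "ty": 0, "tz": 0, "wx": 0, "wy": 0, "wz": 0},
  {"hand": 0.4, "tx": 0, "ty": 0, "tz": 0, "wx": 0, "wy": 0, "wz": 0},
  {"hand": 0.4, "tx": 0, "ty": 0, "tz": 0, "wx": 0, "wy": 0, "wz": 0},
  {"hand": 0.4, "tx": 0, "ty": 0, "tz": 0, "wx": 0, "wy": 0, "wz": 0},
  {"hand": 0.4, "tx": 0, "ty": 0, "tz": 0, "wx": 0, "wy": 0, "wz": 0},
  {"hand": 0.4, "tx": 0, "ty": 0, "tz": 0, "wx": 0, "wy": 0, "wz": 0},
  {"hand": 0.4, "tx": 0, "ty": -20, "tz": 0, "wx": 0, "wy": 0, "wz": 0},
  {"hand": 0.4, "tx": 0, "ty": -25, "tz": 0, "wx": 0, "wy": 0, "wz": 0},
  {"hand": 0.4, "tx": 0, "ty": -25, "tz": 0, "wx": 0, "wy": 0, "wz": 0},
  {"hand": 0.4, "tx": 0, "ty": 0, "tz": 0, "wx": 0, "wy": 0, "wz": 0},
  {"hand": 0.4, "tx": 0, "ty": 0, "tz": 0, "wx": 0, "wy": 0, "wz": 0},
])

```text
time: 12.45
position: [531.1, 215.3, 154.8]
tcp_rot: [-0.476, 0.476, 0.523, -0.522]
ft_force: [-0.4, 0.2, -0.7]
gripper_width: 52.6
```

```bash
python3 - <<'E'
from h import *
need([584.9,220.3,84],0.0932+np.pi/2)
im,d,K,E=cam("wrist","w10")
print(proj([531.4,215.3,109],K,E))
im,d,K,E=cam("side","s10");cv2.imwrite("pics/s10z.png",cv2.resize(im[150:230,235:315],(600,600),interpolation=cv2.INTER_CUBIC)[:,:,::-1])
E
```

```text
t 12.45 p [531.1 215.3 154.8] xang 1.6641 down [ 9.e-04  3.e-04 -1.e+00] w 52.6 F [-0.4  0.2 -0.7] q [ 0.36  0.43  1.8  -0.    0.91 -1.3 ]
turn wy deg 0.0032626949017315427
shift after turn [ -0.   70.9 -53.9]
shift [ -0.1  70.9 -53.9]
[322.55052081 254.99566665]
```

View pics/w10.png

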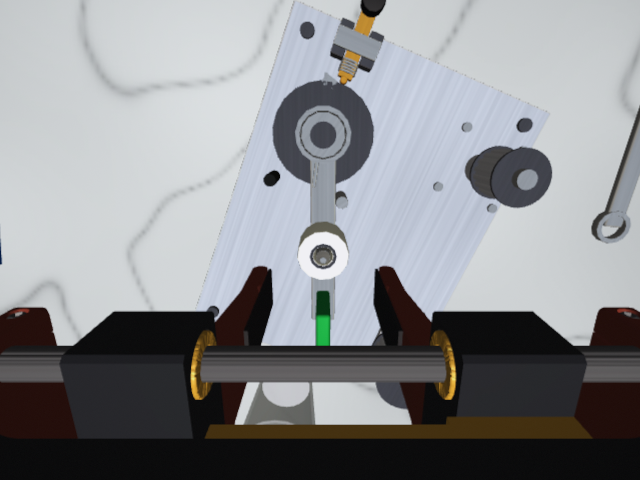

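View pics/s10z.png

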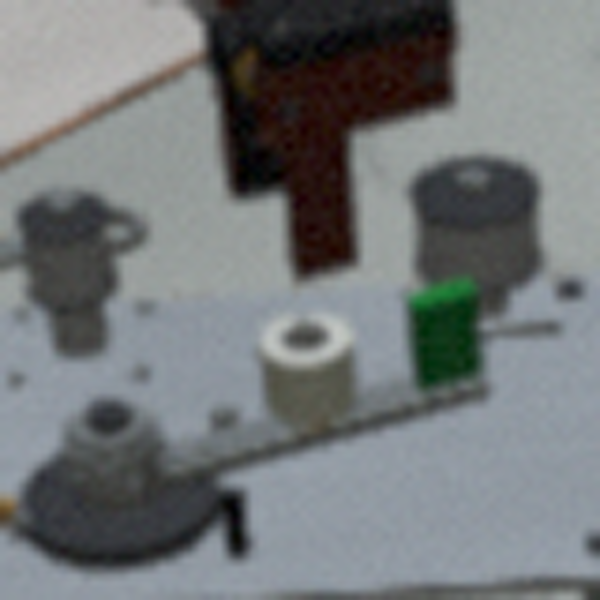

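The roller is seated upright on the collar: its ring is at (323,255), and the prediction was (322.6,255.0). Next I'll straddle the tab.

play_rows([
  {"hand": 0.66, "tx": 0, "ty": 0, "tz": -18, "wx": 0, "wy": 0, "wz": 0},
  {"hand": 0.66, "tx": 0, "ty": 0, "tz": -18, "wx": 0, "wy": 0, "wz": 0},
  {"hand": 0.66, "tx": 0, "ty": 0, "tz": -18, "wx": 0, "wy": 0, "wz": 0},
  {"hand": 0.66, "tx": 0, "ty": 10, "tz": 0, "wx": 0, "wy": 0, "wz": 0},
  {"hand": 0.66, "tx": 0, "ty": 10, "tz": 0, "wx": 0, "wy": 0, "wz": 0},
  {"hand": 0.66, "tx": 0, "ty": 5, "tz": 0, "wx": 0, "wy": 0, "wz": 0},
  {"hand": 0.66, "tx": 0, "ty": 0, "tz": 0, "wx": 0, "wy": 0, "wz": 0},
  {"hand": 0.66, "tx": 0, "ty": 0, "tz": 0, "wx": 0, "wy": 0, "wz": 0},
])

```text
time: 13.35
position: [584.1, 220.2, 129.4]
tcp_rot: [0.476, -0.476, -0.523, 0.523]
ft_force: [-0.3, 0.1, 0.5]
gripper_width: 29.9
```

```bash
python3 - <<'E'
from h import *
need([584.9,220.3,88],0.0932+np.pi/2)
im,d,K,E=cam("wrist","w11")
im,d,K,E=cam("side","s11");cv2.imwrite("pics/s11z.png",cv2.resize(im[150:230,235:315],(600,600),interpolation=cv2.INTER_CUBIC)[:,:,::-1])
E
```

```text
t 13.35 p [584.1 220.2 129.4] xang 1.6643 down [-9.e-04 -3.e-04 -1.e+00] w 29.9 F [-0.3  0.1  0.5] q [ 0.34  0.54  1.69  0.    0.91 -1.32]
turn wy deg 0.015889182195813218
shift after turn [ 0.  41.3 -0.8]
shift [ 0.  41.3 -0.8]
```

View pics/w11.png

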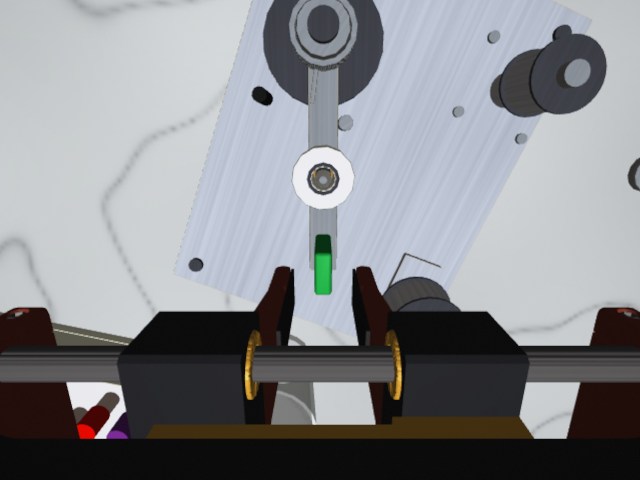

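View pics/s11z.png

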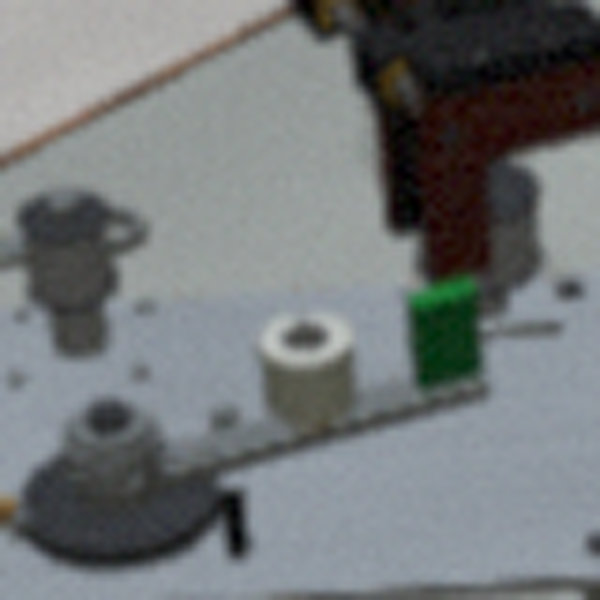

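The tab at (323,273) is centred between the fingers and clear of the pulley. I'll go down and close on it.

play_rows([
  {"hand": 0.66, "tx": 0, "ty": 10, "tz": -0.8, "wx": 0, "wy": 0, "wz": 0},
  {"hand": 0.66, "tx": 0, "ty": 12, "tz": 0, "wx": 0, "wy": 0, "wz": 0},
  {"hand": 0.66, "tx": 0, "ty": 12, "tz": 0, "wx": 0, "wy": 0, "wz": 0},
  {"hand": 0.66, "tx": 0, "ty": 6, "tz": 0, "wx": 0, "wy": 0, "wz": 0},
  {"hand": 0.66, "tx": 0, "ty": 0, "tz": 0, "wx": 0, "wy": 0, "wz": 0},
  {"hand": 0.66, "tx": 0, "ty": 0, "tz": 0, "wx": 0, "wy": 0, "wz": 0},
  {"hand": 0.8, "tx": 0, "ty": 0, "tz": 0, "wx": 0, "wy": 0, "wz": 0},
  {"hand": 1, "tx": 0, "ty": 0, "tz": 0, "wx": 0, "wy": 0, "wz": 0},
  {"hand": 1, "tx": 0, "ty": 0, "tz": 0, "wx": 0, "wy": 0, "wz": 0},
  {"hand": 1, "tx": 0, "ty": 0, "tz": 0, "wx": 0, "wy": 0, "wz": 0},
  {"hand": 1, "tx": 0, "ty": 0, "tz": 0, "wx": 0, "wy": 0, "wz": 0},
  {"hand": 1, "tx": 0, "ty": 0, "tz": 0, "wx": 0, "wy": 0, "wz": 0},
])

```text
time: 14.65
position: [585.9, 220.4, 90.1]
tcp_rot: [-0.476, 0.476, 0.523, -0.523]
ft_force: [-0.1, -0.4, 3.3]
gripper_width: 9.7
```

```bash
python3 - <<'E'
from h import *
need([584.9,220.3,88],0.0932+np.pi/2)
a=0.0932-0.54; print(456.45+129*np.cos(a),208.32+129*np.sin(a),a+np.pi/2)
E
```

```text
t 14.65 p [585.9 220.4  90.1] xang 1.6639 down [ 7.e-04  1.e-04 -1.e+00] w 9.7 F [-0.1 -0.4  3.3] q [ 0.34  0.59  1.7  -0.    0.84 -1.32]
turn wy deg -0.002689312258344002
shift after turn [0.  2.1 1. ]
shift [0.  2.1 1. ]
572.7866349427435 152.58143731491782 1.1239963267948965
```

The tab is gripped (9.7 mm opening). I'll swing about the pivot in two stages.

play_rows([
  {"hand": 1, "tx": -4.34, "ty": 0, "tz": 0.07, "wx": 0, "wy": 1.93, "wz": 0},
  {"hand": 1, "tx": -4.34, "ty": 0, "tz": 0.07, "wx": 0, "wy": 1.93, "wz": 0},
  {"hand": 1, "tx": -4.34, "ty": 0, "tz": 0.07, "wx": 0, "wy": 1.93, "wz": 0},
  {"hand": 1, "tx": -4.34, "ty": 0, "tz": 0.07, "wx": 0, "wy": 1.93, "wz": 0},
  {"hand": 1, "tx": -4.34, "ty": 0, "tz": 0.07, "wx": 0, "wy": 1.93, "wz": 0},
  {"hand": 1, "tx": -4.34, "ty": 0, "tz": 0.07, "wx": 0, "wy": 1.93, "wz": 0},
  {"hand": 1, "tx": -4.34, "ty": 0, "tz": 0.07, "wx": 0, "wy": 1.93, "wz": 0},
  {"hand": 1, "tx": -4.34, "ty": 0, "tz": 0.07, "wx": 0, "wy": 1.93, "wz": 0},
])

```text
time: 15.45
position: [584.6, 186.2, 90.0]
tcp_rot: [0.543, -0.543, -0.454, 0.453]
ft_force: [-0.0, 6.7, 3.8]
gripper_width: 9.9
```

```bash
python3 - <<'E'
from h import *
a=0.0932-0.54
need([456.45+129*np.cos(a),208.32+129*np.sin(a),90],a+np.pi/2)
o,p,T=tool(); print("arm angle est",0.0932-np.arctan2(p[1]-208.32,p[0]-456.45), np.hypot(p[1]-208.32,p[0]-456.45), 1.664-np.arctan2(T[1,0],T[0,0]))
E
```

```text
t 15.45 p [584.6 186.2  90. ] xang 1.3915 down [ 0.0011  0.0013 -1.    ] w 9.9 F [-0.   6.7  3.8] q [ 0.29  0.58  1.73  0.    0.83 -1.1 ]
turn wy deg 15.327491016230642
shift after turn [-35.4  -0.   -3.9]
shift [-35.1  -0.    5.6]
arm angle est 0.2644477605314024 130.0533791229754 0.27248848890202715
```

Tracking is good: estimated arm angle 0.265 rad and tab force about 6.7 N. I'll do the second half.

play_rows([
  {"hand": 1, "tx": -4.34, "ty": 0, "tz": 0.07, "wx": 0, "wy": 1.93, "wz": 0},
  {"hand": 1, "tx": -4.34, "ty": 0, "tz": 0.07, "wx": 0, "wy": 1.93, "wz": 0},
  {"hand": 1, "tx": -4.34, "ty": 0, "tz": 0.07, "wx": 0, "wy": 1.93, "wz": 0},
  {"hand": 1, "tx": -4.34, "ty": 0, "tz": 0.07, "wx": 0, "wy": 1.93, "wz": 0},
  {"hand": 1, "tx": -4.34, "ty": 0, "tz": 0.07, "wx": 0, "wy": 1.93, "wz": 0},
  {"hand": 1, "tx": -4.34, "ty": 0, "tz": 0.07, "wx": 0, "wy": 1.93, "wz": 0},
  {"hand": 1, "tx": -4.34, "ty": 0, "tz": 0.07, "wx": 0, "wy": 1.93, "wz": 0},
  {"hand": 1, "tx": -4.34, "ty": 0, "tz": 0.07, "wx": 0, "wy": 1.93, "wz": 0},
  {"hand": 1, "tx": 0, "ty": 0, "tz": 0, "wx": 0, "wy": 0, "wz": 0},
  {"hand": 1, "tx": 0, "ty": 0, "tz": 0, "wx": 0, "wy": 0, "wz": 0},
  {"hand": 1, "tx": 0, "ty": 0, "tz": 0, "wx": 0, "wy": 0, "wz": 0},
  {"hand": 1, "tx": 0, "ty": 0, "tz": 0, "wx": 0, "wy": 0, "wz": 0},
])

```text
time: 16.65
position: [574.2, 153.0, 90.0]
tcp_rot: [-0.598, 0.598, 0.377, -0.376]
ft_force: [0.6, 5.4, 5.2]
gripper_width: 9.8
```

```bash
python3 - <<'E'
from h import *
o,p,T=tool(); print("arm angle est",0.0932-np.arctan2(p[1]-208.32,p[0]-456.45), np.hypot(p[1]-208.32,p[0]-456.45), 1.664-np.arctan2(T[1,0],T[0,0]),o["ft_force"],o["gripper_width"])
im,d,K,E=cam("wrist","w12")
im,d,K,E=cam("side","s12");cv2.imwrite("pics/s12z.png",cv2.resize(im[150:230,225:305],(600,600),interpolation=cv2.INTER_CUBIC)[:,:,::-1])
E
```

```text
arm angle est 0.5324244905976119 130.07337179165395 0.5403809601638156 [0.5605603  5.4419721  5.15046372] 9.812084454393412
```

View pics/w12.png

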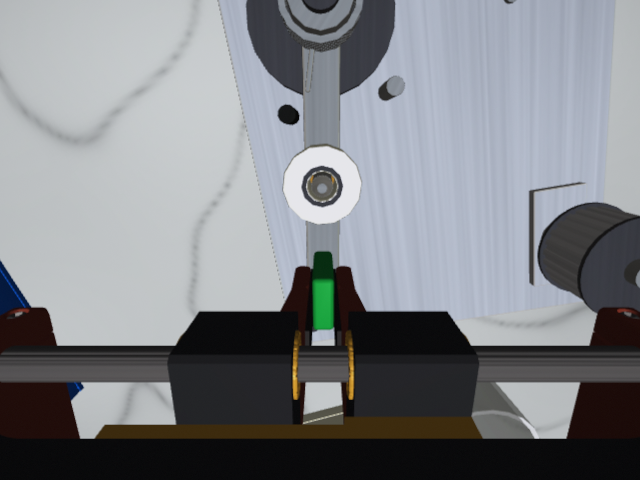

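View pics/s12z.png

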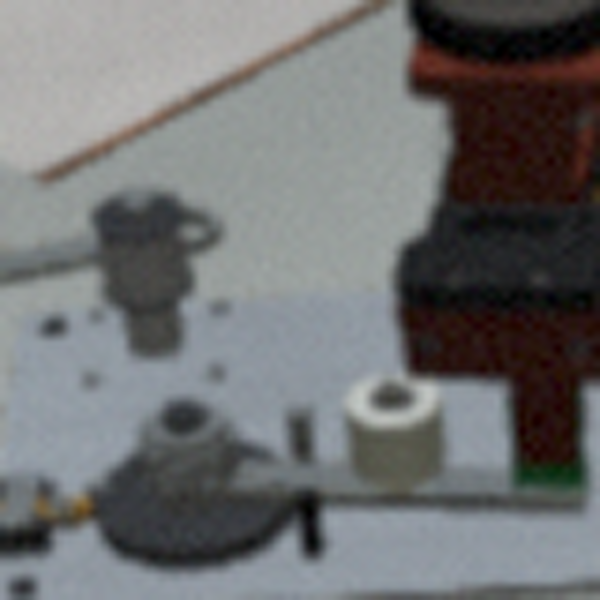

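The arm lies in line with the gripper at about 0.535 rad with the tab held, and the roller is still seated at (322,185). I'll check that the pawl has dropped before handing in.

```bash
python3 - <<'E'
from h import *
im,d,K,E=cam("scene","c13"); a=ld("scene0")[0]
im2,*_=cam("side","s13"); b=ld("side0")[0]
f=lambda i,y,x:cv2.resize(i[y:y+30,x:x+40],(400,300),interpolation=cv2.INTER_CUBIC)
o=np.vstack([np.hstack([f(a,150,330),f(im,150,330)]),np.hstack([f(b,198,208),f(im2,198,208)])])
cv2.imwrite("pics/pawl.png",o[:,:,::-1])
for _ in range(3): print(r.get_obs()["ft_force"].round(1),r.get_obs()["position"].round(1))
E
```

```text
[0.7 5.9 4.7] [574.2 153.   90. ]
[0.7 5.9 4.7] [574.2 153.   90. ]
[0.7 5.9 4.7] [574.2 153.   90. ]
```

View pics/pawl.png

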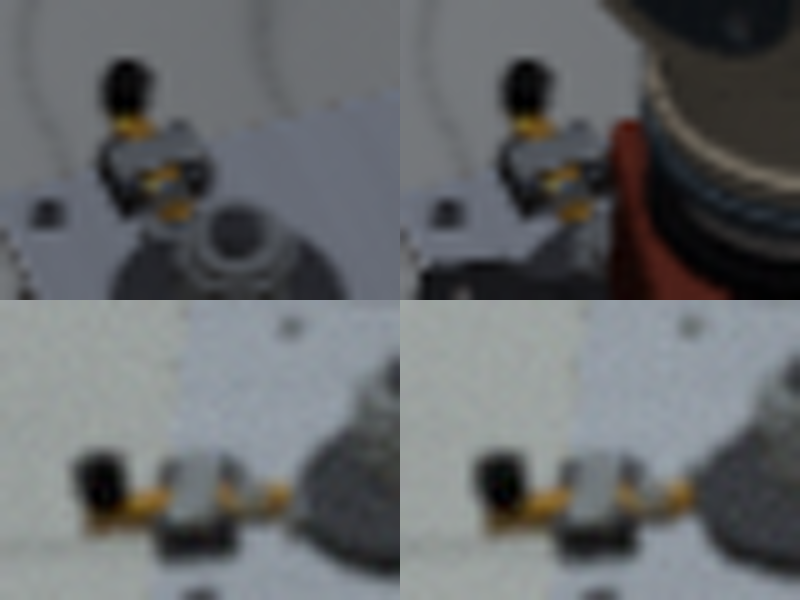

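The pawl knob is where it was at the start in both views, (125,88) in the scene crop and (100,480) in the side crop, so the pawl has dropped. Handing in.

```bash
python3 - <<'E'
from h import *
print(r.sign_off()); print(r.get_obs()["time"])
E
```

```text
the job is handed in; nothing more can be done
None
the job is handed in; nothing more can be done
```

The roller is on the spindle, seated on the collar and released. The tensioner arm is held well past its click, with the fingers still gripping the green tab. I handed the job in at about 17 s; sign-off gives no verdict.

- **Roller:** after release, its ring was within about half a pixel of where a roller seated on the collar should appear. It still looked upright and seated after the swing.
- **Arm angle:** I estimate 0.53–0.54 rad from the gripper pose, against the required 0.47. I had no direct reading of the tension joint.
- **Pawl:** its knob is back at its starting position in the scene and side views, so it has dropped.
- **Hold on the tab:** the fingers are closed on it at 9.8 mm. The sideways force at the wrist is about 5.5–6 N, above the required 3 N but below the roughly 8 N I expected at this angle. I did not find out why.
- **Other items:** I aimed to touch only the roller and the tab and saw nothing else move, but I made no final measurement of the other spares or bench items.

One early move call was refused because its rows were incomplete; nothing moved.

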